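Offer an arbor up to the spindle fixture

TASK

Take the stepped arbor (the tall one with the slim nose) out of the sloping rack, turn it level and hold it up in front of the green spindle fixture: lined up with the bore, plain shank end towards it and a few centimetres short of going in. Leave the other things where they are, and finish still holding the arbor steady there, touching nothing but the gripper.

Things in the scene. Friction and masses are not known exactly. Their poses are not given: they have to be found in the camera images.
- arbor_grip (a point): stepped steel arbor, loose, 0.3 kg, 150 mm long: shank 18 mm dia x 60, grip body 24 dia x 70, slim nose 14 dia x 20. Stands nose up in one of the rack's 3 sockets, 92 mm of it out of the rack's face (grip body starts 2 mm off the face). This point: on the axis, mid grip body, 95 mm from the shank end, 37 mm off the face. z axis: along the bar, shank end to nose. Balance point 23 mm from here towards the shank
- arbor_end (a point): centre of the arbor's plain shank end, 95 mm from arbor_grip; axes as arbor_grip
- arbor_nose (a point): centre of the arbor's nose tip, 55 mm from arbor_grip; axes as arbor_grip
- rack: grey block 240 mm long (its y) on a base plate 150 x 260 mm, fixed. Three sockets 75 mm apart along y, 21 mm dia, 58 mm deep, leaning 35 degrees from vertical towards its -x side (roughly the robot); tools draw out along their own axis. Centre of the sloping face: 22 mm to -x of the origin, 85 mm up; highest edge 102 mm up. Origin: centre of the underside, z up
- bore (a point): centre of the mouth of the spindle fixture's bore. Fixture: green housing on a dark base, fixed to the bench. Bore level, 26 mm dia, in a steel nose 66 mm square, axis 165 mm above the bench. x axis points into the bore along its axis (roughly away from the robot), z up. The fixture reaches 205 mm beyond this point along x, 65 mm to either side; its tallest part, a ball knob, is 255 mm above the bench
- dome_mid (a point): bystander in the rack: short steel pin with a mushroom head 36 mm wide, standing out about 46 mm from the rack's face; this point is on its axis 50 mm from its lower end
- plain_mid (a point): bystander in the rack: short plain steel pin 24 mm diameter, standing out about 37 mm from the rack's face; this point is on its axis 50 mm from its lower end
- bottle: bystander: clear plastic bottle with a white cap, 60 mm diameter, 170 mm tall; origin at the centre of its underside
- slug: bystander: turned steel slug, 50 mm diameter, 65 mm tall; origin at the centre of its underside
Not all that is in view belongs to the job. Leave any purple look-alike of the part that bears arbor_grip alone. Leave any white look-alike of the part that bears bore alone.

How it is judged (in metres and radians):
On the way:
1. the arbor is drawn clear of its socket, in the gripper (distance of arbor_end from where it was at the start of the episode above 0.065 m and contact force between arbor and the fingers above 1 N and contact force between arbor and rack below 0.1 N), for 0.1 s.
At the end, for the whole second after the job is handed in: The arbor is held still in the gripper, level and along the bore's axis within 12 degrees, shank end towards the bore, its end centre within 20 mm sideways and 20 mm up or down of the bore's axis and 15 to 90 mm in front of its mouth, touching neither rack nor fixture (x of arbor_end in the frame of bore between -0.09 and -0.015 m and y of arbor_end in the frame of bore between -0.02 and 0.02 m and z of arbor_end in the frame of bore between -0.02 and 0.02 m and x of arbor_nose in the frame of bore below -0.15 m and angle between the z axis of arbor_grip and the x axis of bore, either way round below 0.21 rad and contact force between arbor and the fingers above 1 N and not (contact force between arbor and rack above 0.1 N) and not (contact force between arbor and fixture above 0.1 N) and linear speed of arbor below 0.02 m/s and angular speed of arbor below 0.1 rad/s); the arm keeps its last pose, push and grip.
It fails at once if another tool in the rack is disturbed (moved more than 15 mm) (distance of any of dome_mid, plain_mid from where it was at the start of the episode above 0.015 m).
It fails at once if the bottle or the slug is moved more than 20 mm (distance of any of bottle, slug from where it was at the start of the episode above 0.02 m).
It also fails if it takes over 45 s, if anything falls off the work surface, if the arm or the gripper's body presses on something with over 40 N, if the wrist force passes 120 N, or if a joint passes its speed limit or range.

ROBOT

A 7-joint arm with a two-finger parallel gripper is mounted at the origin on the work surface. World frame = base frame: x ahead of the robot, y to its left, z up, the work surface at z = 0. Lengths are in m, angles in degrees, forces in N, time in s.
With the tool pointing down it reaches from about 0.4 to 0.85 m from the base axis. Payload 4.5 kg.
Tool frame: the origin (TCP) lies midway between the tips of the shut fingers; the grasp point (between the pads) lies manip.grasp_offset behind it (manip.grasp_offset is the distance from the TCP to the grasp point, in m); z points along the fingers, y is the line along which they close (so a half turn about z gives the same grasp; the last joint's range is limited). The gripper opens to 88 mm and grips with 3 to 60 N. Pads are 18 mm wide; open, the fingers measure 123 mm over their backs; the gripper's body (75 mm by 187 mm) begins 45 mm behind the grasp point.
Start: joints at [67.769, 39.483, -11.15, 89.685, 9.013, 51.709, -12.324], TCP at [0.256, -0.57, 0.239] pointing down, gripper open.
Joint ranges: [-172.22, 172.22], [-26.19, 119.32], [-84.43, 86.54], [7.71, 146.69], [-57.33, 237.33], [2.42, 119.75], [-152.13, 152.13]. Speed limits (degrees/s): [147.25, 147.25, 180, 180, 180, 180, 180].

INTERFACE

Orientations are given as a 3x3 rotation matrix whose columns are the frame's x, y, z axes.
In Python, from rig import manip gives the robot as it stands.
- The arm moves only by the shell command python3 -m handwheel 'ROWS' [FORCE]. ROWS is JSON, a list of rows, each a list of 3 entries, a list of its own where there are three numbers: the shift along the tool's x, y, z in mm, then the turn about the tool's z in rad, then the opening, from 0 (shut) to 1 (fully open). In form: [[[tx, ty, tz], yaw, jaw], ...]. A call has 1 to 10 rows; each row shifts and turns the commanded pose from where the row before left it, along the tool's axes as they then stand; what a row does not reach is not made up. A row lasts 1/10 s, in which the tool goes at most 50 mm and 8.59 degrees, less where a joint would pass 70% of its speed; a pose out of reach is approached as far as the arm can. A call with a gripper value outside its range is refused whole. The fingers move at their own pace and stop on an object; FORCE is the grip in N (left out, the last holds). Time passes only in rows, so rows that do not move let the fingers close. It gives the time, the measured TCP pose, the force, the opening and the grip force at its end, in the units of the state.
- manip.get_obs(): the state, without advancing time (a new reading comes with each control period).
- manip.grab_frame(name): name is "scene" or "side" or "wrist"; returns a dict with "img" (384x512x3 uint8, red, green, blue), "mtx" (3x3 intrinsics, pixels), "eye" and "orientation" of the camera in the world; the wrist camera has in their place "hand_eye" (4x4, takes a point from camera to tool coordinates, whose origin is the TCP and whose axes are the flange's). Camera axes: x right, y up, looking along -z (the intrinsics and any distortion apply to the point x, -y, -z); pixel columns grow to the right and rows downward; lengths in m; the calibration is good to about 2 mm. The wrist camera is an equidistant fisheye: a pixel r from the principal point sees the ray r / f radians off the axis. A picture is of the moment at which its call begins: read the wrist's pose just before it. There is no depth.
- manip.finish_job(): hands the job in; it is judged then, once.
The state is a dict: "clock": time; "q": joint angles; "qvel": joint speeds; "joint_torque": joint torques, N m; "tcp_pos": TCP position; "ee_rot": TCP orientation; "wrist_force": force on the tool from outside, world axes, zero at the start; "ft_torque": the same for the moment, N m; "opening": finger opening in m; "finger_force": force on a finger pad.
Only numpy, scipy, OpenCV 4.12 (cv2) and the standard library are available. Lean on these libraries where they do the work, as an engineer would, in place of code of your own. Each camera call takes 0.05 s, during which the arm holds its last target. There are 200 camera calls.

## Working session

There is one attempt and no reset: what is moved stays moved. The work goes in short steps, Python scripts to look and compute and a shell command to move; the robot and the scene stay as the last step left them, time stands still between calls to the robot, and variables do not carry over. Pictures are saved under pics/ and viewed, at most 10 in all, crops included, and the job is handed in when it is done.

```bash
ls; mkdir -p pics
python3 - <<'E'
from rig import manip
import cv2,numpy as np
o=manip.get_obs();print(o['clock'],o['tcp_pos'],np.round(o['ee_rot'],3),o['opening'],manip.grasp_offset)
for n in("scene","side","wrist"):
    f=manip.grab_frame(n);cv2.imwrite(f"pics/{n}0.png",f["img"][:,:,::-1])
    print(n,{k:np.round(v,4).tolist() for k,v in f.items() if k!='img'})
E
```

```text
pics
0.0 [ 0.25557576 -0.56965931  0.237918  ] [[ 0.912  0.409 -0.001]
 [ 0.409 -0.912  0.002]
 [-0.    -0.002 -1.   ]] 0.08783429357990359 0.0187
scene {'mtx': [[471.2688, 0.0, 260.4693], [0.0, 471.2688, 181.9138], [0.0, 0.0, 1.0]], 'eye': [1.2641, -0.4316, 1.1159], 'orientation': [[0.6133, -0.6053, 0.5074], [0.7898, 0.4737, -0.3895], [-0.0046, 0.6396, 0.7687]]}
side {'mtx': [[380.806, 0.0, 254.3271], [0.0, 380.806, 194.4811], [0.0, 0.0, 1.0]], 'eye': [0.413, 0.9627, 1.1063], 'orientation': [[-0.9748, 0.166, -0.1492], [-0.2232, -0.7207, 0.6563], [0.0014, 0.6731, 0.7396]]}
wrist {'mtx': [[297.3186, 0.0, 250.8536], [0.0, 297.3186, 189.6811], [0.0, 0.0, 1.0]], 'hand_eye': [[-0.0004, 0.9633, 0.2683, 0.0695], [1.0, 0.0001, 0.0012, 0.0], [0.0011, 0.2683, -0.9633, -0.1458], [0.0, 0.0, 0.0, 1.0]]}
```

View pics/scene0.png

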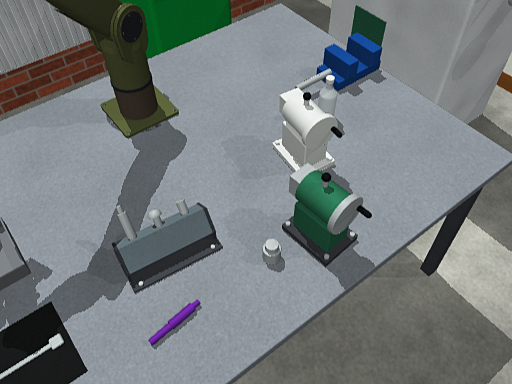

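View pics/side0.png

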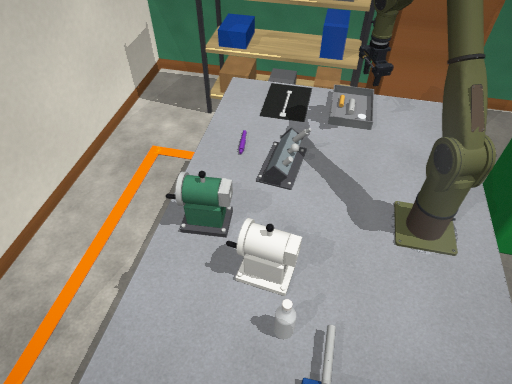

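Run:
```python
import cv2,numpy as np
s=cv2.imread('pics/scene0.png');d=cv2.imread('pics/side0.png')
c=lambda i,x,y:cv2.resize(i[y:y+75,x:x+100],(400,300),interpolation=cv2.INTER_CUBIC)
cv2.imwrite('pics/crop1.png',np.vstack([np.hstack([c(s,108,200),c(s,270,160)]),np.hstack([c(d,240,120),c(d,155,165)])]))
```

```text
(no output)
```

View pics/crop1.png

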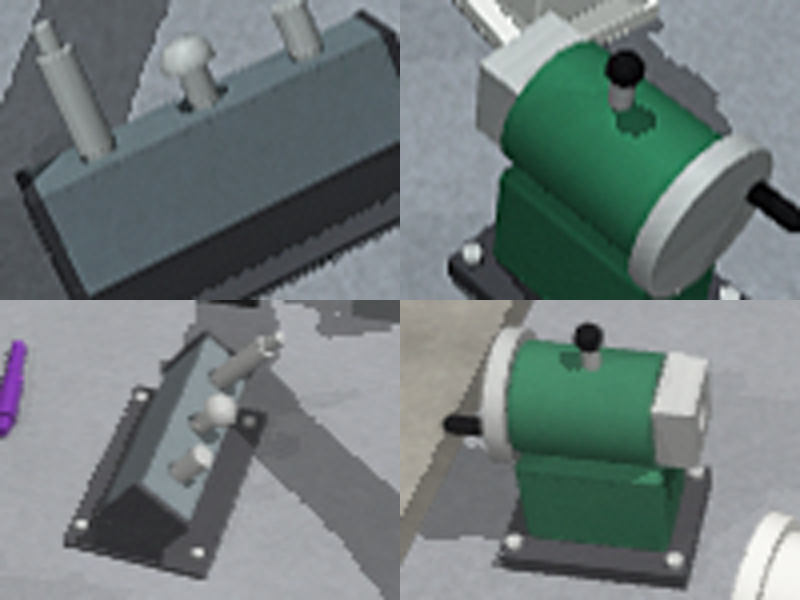

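The steel arbor is at scene (119,206)→(133,239) and side (309,130); the purple look-alike lies at scene (175,322). The green fixture is at scene (325,200), the white look-alike at (307,125). The grey, slim-nosed tool standing in the rack fits the arbor description, and the green fixture is the right one.

```bash
cat > h.py <<'E'
import numpy as np,cv2
from rig import manip
def cam(n):
    f=manip.grab_frame(n);return f
def ray(f,u,v):
    K=f['mtx'];d=np.array([(u-K[0,2])/K[0,0],-(v-K[1,2])/K[1,1],-1.]);d=np.asarray(f['orientation'])@d
    return np.asarray(f['eye']),d/np.linalg.norm(d)
def onz(f,u,v,z):
    e,d=ray(f,u,v);return e+d*(z-e[2])/d[2]
def tri(rs):
    A=sum(np.eye(3)-np.outer(d,d) for e,d in rs);b=sum((np.eye(3)-np.outer(d,d))@e for e,d in rs)
    p=np.linalg.solve(A,b);return p,[np.linalg.norm(np.cross(p-e,d)) for e,d in rs]
E
python3 - <<'E'
from h import *
np.set_printoptions(precision=4,suppress=True)
s=cam('scene');d=cam('side')
N,r=tri([ray(s,118.8,206.3),ray(d,309.2,130)]);B,r2=tri([ray(s,133,239.5),ray(d,294.5,140)])
a=N-B;L=np.linalg.norm(a);print('nose',N,r,'base',B,r2,'L',L,a/L,'lean',np.degrees(np.arccos(a[2]/L)))
S=lambda x,y:(270+(x-400)/4,160+y/4)
D=lambda x,y:(155+(x-400)/4,165+(y-300)/4)
RD=lambda x,y:(240+x/4,120+(y-300)/4)
RS=lambda x,y:(108+x/4,200+y/4)
print('nose sq scene',onz(s,*S(482,63),.198),onz(s,*S(545,12),.198))
print('nose sq side top',[onz(d,*D(*p),.198) for p in((709,357),(697,385),(672,352),(657,383))])
print('bore side',onz(d,*D(703,413),.165))
k,r=tri([ray(s,*S(625,68)),ray(d,*D(588,337))]);print('knob',k,r)
print('fix bolts side',[onz(d,*D(*p),.012) for p in((514,541),(675,559),(697,470))])
print('fix bolts scene',[onz(s,*S(*p),.012) for p in((470,253),)], onz(s,355,237,.012))
print('rack bolts side',[onz(d,*RD(*p),.01) for p in((81,524),(197,551),(249,421),(141,396))])
print('rack bolts scene',[onz(s,*p,.01) for p in((140,286),(214,246))])
for n,p in dict(dome=(RS(187,48),RD(220,408)),plain=(RS(293,3),RD(202,455))).items(): print(n,tri([ray(s,*p[0]),ray(d,*p[1])]))
print('bottle cap',onz(d,287,305,.17),'slug',onz(s,272,243,.065))
E
```

```text
nose [ 0.4687 -0.2774  0.1504] [np.float64(0.0010475787463350662), np.float64(0.0010475787463350606)] base [ 0.5265 -0.2875  0.0779] [np.float64(0.0018117261844271479), np.float64(0.0018117261844270156)] L 0.0932693177389156 [-0.6198  0.1085  0.7772] lean 38.99154011308216
nose sq scene [0.6894 0.1067 0.198 ] [0.6813 0.1675 0.198 ]
nose sq side top [array([0.6837, 0.106 , 0.198 ]), array([0.6849, 0.1395, 0.198 ]), array([0.7155, 0.1073, 0.198 ]), array([0.7176, 0.1447, 0.198 ])]
bore side [0.6812 0.1397 0.165 ]
knob [0.7725 0.1471 0.241 ] [np.float64(0.0006422329287487446), np.float64(0.0006422329287488664)]
fix bolts side [array([0.85  , 0.1958, 0.012 ]), array([0.7025, 0.1827, 0.012 ]), array([0.7111, 0.0774, 0.012 ])]
fix bolts scene [array([0.7034, 0.0946, 0.012 ])] [0.8541 0.2124 0.012 ]
rack bolts side [array([ 0.6335, -0.1148,  0.01  ]), array([ 0.5121, -0.1035,  0.01  ]), array([ 0.4891, -0.3109,  0.01  ]), array([ 0.6115, -0.3256,  0.01  ])]
rack bolts scene [array([ 0.6186, -0.3306,  0.01  ]), array([ 0.6363, -0.1119,  0.01  ])]
dome (array([ 0.5124, -0.2054,  0.1125]), [np.float64(0.0006560358525695093), np.float64(0.0006560358525696304)])
plain (array([ 0.5205, -0.1313,  0.112 ]), [np.float64(0.0017101145256485856), np.float64(0.0017101145256487506)])
bottle cap [0.4305 0.4956 0.17  ] slug [ 0.7534 -0.0029  0.065 ]
```

```bash
python3 -m handwheel '[[[34,-16,-1],0,0.7],[[34,-16,-1],0,0.7],[[34,-16,-1],0,0.7],[[34,-16,-1],0,0.7],[[34,-16,-1],0,0.7],[[34,-16,-1],0,0.7],[[34,-16,-1],0,0.7],[[34,-16,-1],0,0.7],[[34,-16,-1],0,0.7],[[31,-16,-1],0,0.7]]' && python3 -m handwheel '[[[0,0,0],0.13,0.7],[[0,0,0],0.13,0.7],[[0,0,0],0.13,0.7],[[0,0,0],0.13,0.7],[[0,0,0],0,0.7],[[0,0,0],0,0.7]]'
python3 - <<'E'
from h import *
o=manip.get_obs();print(o['clock'],o['tcp_pos'],np.round(o['ee_rot'],3).tolist(),o['opening'])
f=cam('wrist');cv2.imwrite('pics/w1.png',cv2.resize(f['img'][:,:,::-1],(800,600),interpolation=cv2.INTER_CUBIC))
E
```

```text
clock: 1.25
tcp_pos: [0.499, -0.2847, 0.2488]
ee_rot: [[0.912, 0.41, 0.0], [0.41, -0.912, 0.0], [0.0, -0.0, -1.0]]
wrist_force: [0.5, -0.0, 0.6]
opening: 0.0615
finger_force: 0.0
clock: 1.85
tcp_pos: [0.4978, -0.2861, 0.2487]
ee_rot: [[0.996, -0.095, -0.0], [-0.095, -0.996, -0.0], [-0.0, 0.0, -1.0]]
wrist_force: [0.0, -0.2, -0.1]
opening: 0.0616
finger_force: 0.0
1.85 [ 0.49784783 -0.2861413   0.24867513] [[0.996, -0.095, -0.0], [-0.095, -0.996, -0.0], [-0.0, 0.0, -1.0]] 0.06160056622831507
```

View pics/w1.png

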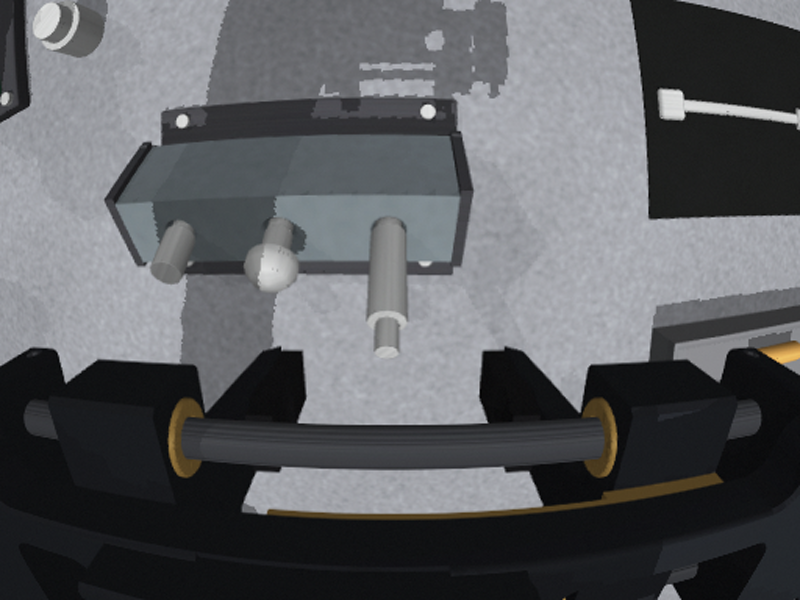

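```bash
cat >> h.py <<'E'
def wray(f,o,u,v):
    K=f['mtx'];x,y=(u-K[0,2])/K[0,0],(v-K[1,2])/K[1,1];t=np.hypot(x,y);k=np.sin(t)/t
    c=np.array([x*k,-y*k,-np.cos(t)]);H=np.asarray(f['hand_eye']);R=np.asarray(o['ee_rot'])
    return np.asarray(o['tcp_pos'])+R@H[:3,3],R@H[:3,:3]@c
E
python3 - <<'E'
from h import *
np.set_printoptions(precision=4,suppress=True)
s=cam('scene');d=cam('side');o=manip.get_obs();w=cam('wrist')
W=lambda x,y:wray(w,o,x/1.5625,y/1.5625)
N=tri([ray(s,118.8,206.3),ray(d,309.2,130),W(387,352)]);print('nose',N)
B=tri([ray(s,133,239.5),ray(d,294.5,140),W(388,222)]);print('base',B)
a=N[0]-B[0];L=np.linalg.norm(a);print(L,a/L)
for z in(.102,):
  for p in((112,200),(462,193)):
    e,r=W(*p);print('ridge',e+r*(z-e[2])/r[2])
for p in((182,121),(428,111)):
    e,r=W(*p);print('bolt',e+r*(.01-e[2])/r[2])
E
```

```text
nose (array([ 0.468 , -0.2785,  0.15  ]), [np.float64(0.0009472944480909635), np.float64(0.0018973386415500873), np.float64(0.0018766872790895)])
base (array([ 0.5286, -0.287 ,  0.0787]), [np.float64(0.00037207217603146527), np.float64(0.0036408127404012215), np.float64(0.003305215110324471)])
0.09400637025965974 [-0.6451  0.0902  0.7587]
ridge [ 0.5759 -0.093   0.102 ]
ridge [ 0.5487 -0.335   0.102 ]
bolt [ 0.6357 -0.1153  0.01  ]
bolt [ 0.6133 -0.3263  0.01  ]
```

```bash
python3 -m handwheel '[[[-4,-3,20],0,0.7],[[0,0,25],0,0.7],[[0,0,25],0,0.7],[[0,0,25],0,0.7],[[0,0,25],0,0.7],[[0,0,18],0,0.7],[[0,0,10],0,0.7],[[0,0,0],0,0.7]]' && python3 -m handwheel '[[[0,0,0],0,0],[[0,0,0],0,0],[[0,0,0],0,0],[[0,0,0],0,0],[[0,0,0],0,0],[[0,0,0],0,0],[[0,0,0],0,0],[[0,0,0],0,0]]' 40
```

```text
clock: 2.85
tcp_pos: [0.4935, -0.2826, 0.0996]
ee_rot: [[0.995, -0.098, -0.002], [-0.098, -0.995, 0.001], [-0.002, -0.001, -1.0]]
wrist_force: [-0.3, -0.3, -0.4]
opening: 0.0616
finger_force: 0.0
clock: 3.65
tcp_pos: [0.4942, -0.2831, 0.101]
ee_rot: [[0.995, -0.098, 0.0], [-0.098, -0.995, -0.0], [0.0, 0.0, -1.0]]
wrist_force: [-0.8, 0.1, 3.3]
opening: 0.0224
finger_force: 40.0
```

```bash
python3 -m handwheel '[[[-8.8,0,-12.2],0,0],[[-8.8,0,-12.2],0,0],[[-8.8,0,-12.2],0,0],[[-8.8,0,-12.2],0,0],[[-8.8,0,-12.2],0,0],[[-8.8,0,-12.2],0,0],[[0,0,-15],0,0],[[0,0,-15],0,0],[[0,0,0],0,0],[[0,0,0],0,0]]'
python3 - <<'E'
from h import *
o=manip.get_obs();print(o['tcp_pos'],o['wrist_force'])
s=cam('scene')['img'];d=cam('side')['img'];w=cam('wrist')['img']
c=lambda i,x,y:cv2.resize(i[y:y+100,x:x+133],(400,300),interpolation=cv2.INTER_CUBIC)
cv2.imwrite('pics/c2.png',np.vstack([np.hstack([c(s,60,150),c(d,240,60)]),np.hstack([cv2.resize(w,(400,300)),c(s,60,220)])])[:,:,::-1])
E
```

```text
clock: 4.65
tcp_pos: [0.4413, -0.2777, 0.2042]
ee_rot: [[0.995, -0.098, 0.0], [-0.098, -0.995, -0.0], [0.0, 0.0, -1.0]]
wrist_force: [0.5, 0.3, -4.0]
opening: 0.0226
finger_force: 40.0
[ 0.44128143 -0.27768317  0.20417393] [ 0.47155325  0.26852507 -4.0386071 ]
```

View pics/c2.png

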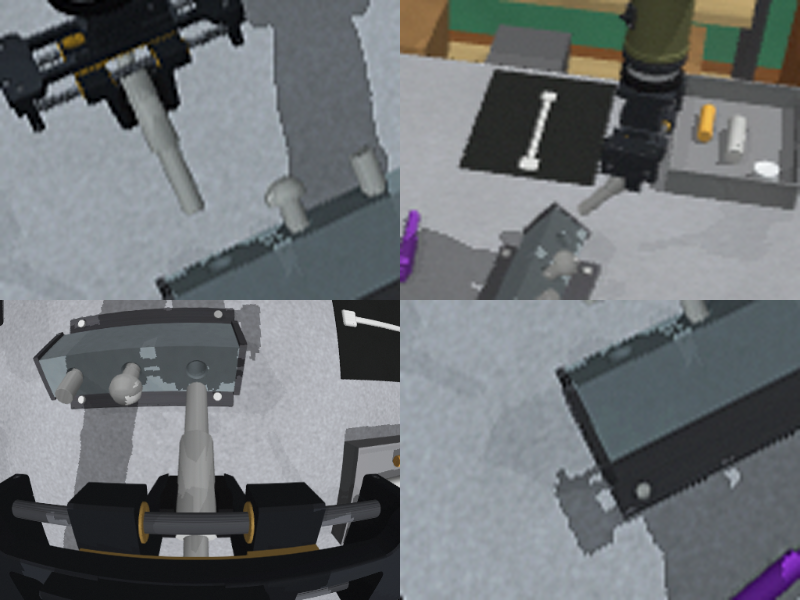

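The arbor hangs in the pads, clear of the now-empty socket. Its shank end is at scene (123,219), side (301,129) and wrist (250,109). Next I measure its tilt.

```bash
cat >> h.py <<'E'
def tilt(E,o):
    R=np.asarray(o['ee_rot']);g=np.asarray(o['tcp_pos'])-.0187*R[:,2]
    v=R.T@(np.asarray(E)-g);return g,v,np.degrees(np.arctan2(v[2],v[0])),np.linalg.norm(v)
E
python3 - <<'E'
from h import *
np.set_printoptions(precision=4,suppress=True)
s=cam('scene');d=cam('side');o=manip.get_obs();w=cam('wrist')
E=tri([ray(s,123.3,219.5),ray(d,301,129.3),wray(w,o,249.6,110)]);print(E,tilt(E[0],o))
E
```

```text
(array([ 0.5059, -0.2847,  0.1417]), [np.float64(0.001989418182065845), np.float64(0.002930067789195091), np.float64(0.00404414836809294)]) (array([ 0.4412, -0.2775,  0.2219]), array([0.0652, 0.0009, 0.0802]), np.float64(50.890639987571376), np.float64(0.10332549455120348))
```

```bash
python3 -m handwheel '[[[22,0,0],0,0],[[22,0,0],0,0],[[22,0,0],0,0],[[0,0,15],0,0],[[0,0,15],0,0],[[0,0,10],0,0],[[0,0,0],0,0]]' 25 && python3 -m handwheel '[[[-1,0,5],0,0],[[-1,0,5],0,0],[[-1,0,5],0,0],[[-1,0,5],0,0],[[0,0,0],0,0]]'
python3 - <<'E'
from h import *
o=manip.get_obs();print(o['tcp_pos'],o['wrist_force'],o['ft_torque'])
s=cam('scene')['img'];d=cam('side')['img'];w=cam('wrist')['img']
c=lambda i,x,y:cv2.resize(i[y:y+100,x:x+133],(400,300),interpolation=cv2.INTER_CUBIC)
cv2.imwrite('pics/c3.png',np.hstack([np.vstack([c(s,80,180),c(d,240,80)]),cv2.resize(w,(400,300))[:, :].repeat(2,0)])[:,:,::-1])
E
```

```text
clock: 5.65
tcp_pos: [0.5061, -0.2836, 0.1623]
ee_rot: [[0.995, -0.098, -0.003], [-0.098, -0.995, 0.002], [-0.004, -0.001, -1.0]]
wrist_force: [-0.7, 0.7, -3.5]
opening: 0.0231
finger_force: 25.0
clock: 6.15
tcp_pos: [0.504, -0.284, 0.1438]
ee_rot: [[0.995, -0.098, 0.002], [-0.098, -0.995, -0.001], [0.002, 0.0, -1.0]]
wrist_force: [2.4, -0.5, -3.4]
opening: 0.0229
finger_force: 25.0
[ 0.50397586 -0.28402224  0.14376105] [ 2.39490869 -0.45845258 -3.43668301] [-0.06812764 -0.51214611 -0.00990679]
```

View pics/c3.png

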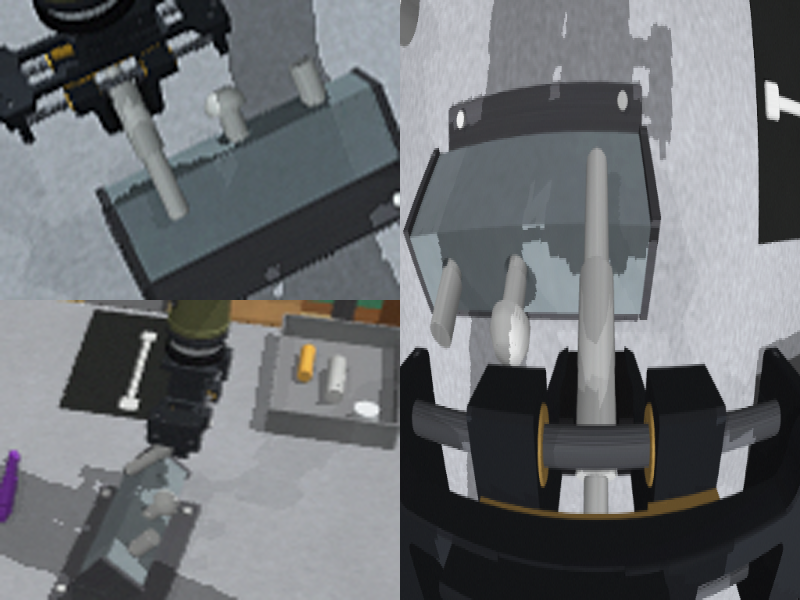

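```bash
python3 -m handwheel '[[[-1.5,0,6],0,0],[[-1.5,0,6],0,0],[[-1.5,0,6],0,0],[[-1.5,0,6],0,0],[[-1.5,0,6],0,0],[[0,0,0],0,0]]' && python3 -m handwheel '[[[-1.5,0,5],0,0],[[-1.5,0,5],0,0],[[-1.5,0,5],0,0],[[-1.5,0,5],0,0],[[0,0,4],0,0],[[0,0,0],0,0]]' && python3 -m handwheel '[[[0,0,0],0,0],[[0,0,0],0,0]]' 60
python3 - <<'E'
from h import *
o=manip.get_obs();print(o['tcp_pos'],o['wrist_force'],o['ft_torque'])
s=cam('scene')['img'];d=cam('side')['img'];w=cam('wrist')['img']
c=lambda i,x,y:cv2.resize(i[y:y+100,x:x+133],(400,300),interpolation=cv2.INTER_CUBIC)
cv2.imwrite('pics/c4.png',np.hstack([np.vstack([c(s,80,180),c(d,240,80)]),cv2.resize(w,(400,300))[:, :].repeat(2,0)])[:,:,::-1])
E
```

```text
clock: 6.9
tcp_pos: [0.4952, -0.2829, 0.113]
ee_rot: [[0.995, -0.098, -0.001], [-0.098, -0.995, 0.001], [-0.001, -0.0, -1.0]]
wrist_force: [0.5, -0.1, -0.0]
opening: 0.0226
finger_force: 25.0
clock: 7.5
tcp_pos: [0.4896, -0.2824, 0.0892]
ee_rot: [[0.995, -0.098, -0.001], [-0.098, -0.995, 0.0], [-0.001, -0.0, -1.0]]
wrist_force: [0.6, -0.8, -0.7]
opening: 0.0229
finger_force: 24.9
clock: 7.7
tcp_pos: [0.4897, -0.2825, 0.0899]
ee_rot: [[0.995, -0.098, -0.0], [-0.098, -0.995, -0.0], [-0.0, 0.0, -1.0]]
wrist_force: [-0.1, -0.3, -2.0]
opening: 0.0218
finger_force: 59.6
[ 0.48965563 -0.28252998  0.08987957] [-0.11059526 -0.29486687 -2.04174523] [-0.12284949  0.02204699 -0.06399908]
```

View pics/c4.png

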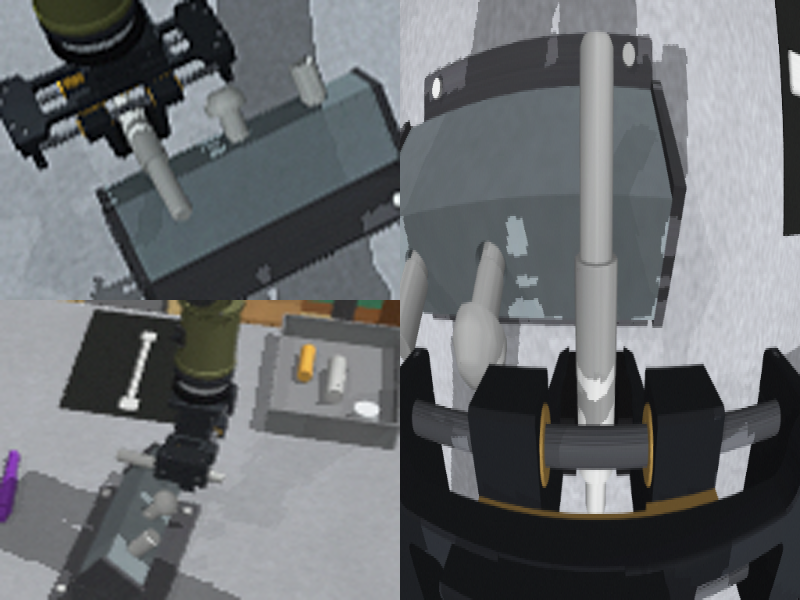

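```bash
python3 -m handwheel '[[[0,0,-20],0,0],[[0,0,-25],0,0],[[0,0,-25],0,0],[[0,0,-20],0,0],[[0,0,-15],0,0],[[0,0,0],0,0],[[0,0,0],0,0]]'
python3 - <<'E'
from h import *
np.set_printoptions(precision=4,suppress=True)
o=manip.get_obs();d=cam('side');w=cam('wrist')['img'];s=cam('scene')['img']
print('white nose',[onz(d,u,v,.198) for u,v in((299,236),(296,262))])
c=lambda i,x,y:cv2.resize(i[y:y+100,x:x+133],(400,300),interpolation=cv2.INTER_CUBIC)
cv2.imwrite('pics/c5.png',np.vstack([np.hstack([c(s,70,130),c(d['img'],240,60)]),np.hstack([cv2.resize(w,(400,300)),c(s,270,80)])])[:,:,::-1])
E
```

```text
clock: 8.55
tcp_pos: [0.4894, -0.282, 0.1944]
ee_rot: [[0.995, -0.098, -0.001], [-0.098, -0.995, 0.001], [-0.001, -0.0, -1.0]]
wrist_force: [-0.3, -0.5, -4.0]
opening: 0.0221
finger_force: 59.9
white nose [array([0.4318, 0.2878, 0.198 ]), array([0.4269, 0.3778, 0.198 ])]
```

View pics/c5.png

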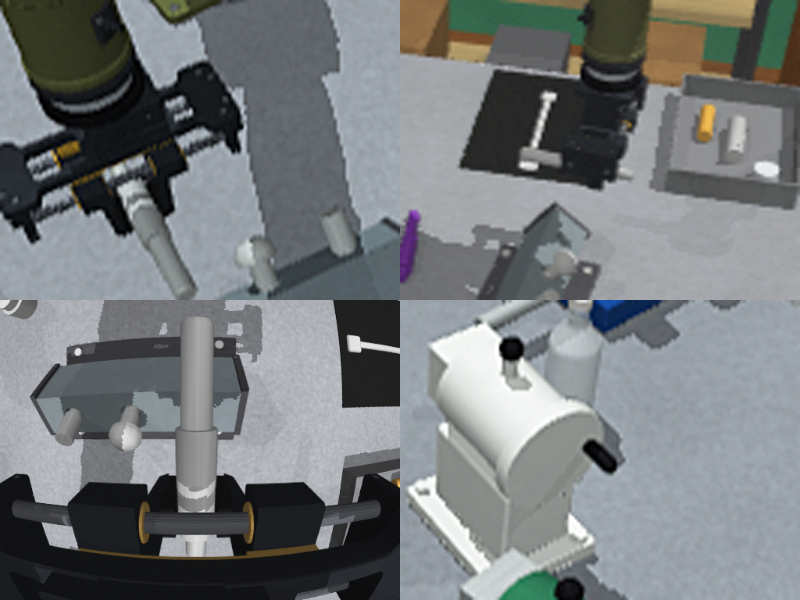

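Run:
```python
from h import *
np.set_printoptions(precision=4,suppress=True)
s=cam('scene');d=cam('side');o=manip.get_obs();w=cam('wrist')
E=tri([ray(s,132.5,226),ray(d,281.3,112.7)]);print(E,tilt(E[0],o))
E=tri([ray(s,132.5,226),ray(d,281.3,112.7),wray(w,o,197*1.28,21*1.28)]);print(E,tilt(E[0],o))
# nose: side pixel intersected with plane tool y=0
R=o['ee_rot'];g=o['tcp_pos']-.0187*R[:,2];e,r=ray(d,315.7,117.7);n=R[:,1];p=e+r*((g-e)@n)/(r@n);print('nose',p,R.T@(p-g))
e,r=ray(d,281.3,112.7);p=e+r*((g-e)@n)/(r@n);print('end',p,R.T@(p-g))
```

```text
(array([ 0.5874, -0.2877,  0.2075]), [np.float64(0.0009915387430263253), np.float64(0.0009915387430266558)]) (array([ 0.4894, -0.2822,  0.2127]), array([ 0.0981, -0.0041,  0.005 ]), np.float64(2.8976340633837165), np.float64(0.09832300713547673))
(array([ 0.5906, -0.2898,  0.2092]), [np.float64(0.002684879648936451), np.float64(0.00400023637423307), np.float64(0.005196050879869096)]) (array([ 0.4894, -0.2822,  0.2127]), array([ 0.1015, -0.0023,  0.0033]), np.float64(1.8359260509279605), np.float64(0.10154241496583272))
nose [ 0.451  -0.2784  0.2119] [-0.0386 -0.      0.0008]
end [ 0.5888 -0.2919  0.2037] [0.0999 0.     0.0088]
```

```bash
python3 -m handwheel '[[[0.5,-25,-1],0,0],[[0.5,-40,0],0,0],[[0.5,-40,0],0,0],[[0.5,-40,0],0,0],[[0.5,-40,0],0,0],[[0.5,-40,0],0,0],[[0.5,-40,0],0,0],[[0.5,-40,0],0,0],[[0.5,-40,0],0,0],[[0.5,-35,0],0,0]]' && python3 -m handwheel '[[[0,-28,0],0,0],[[0,0,0],-0.1,0],[[0,0,0],-0.1,0],[[0,0,0],0,0],[[0,0,0],0,0],[[0,0,0],0,0]]'
```

```text
clock: 9.85
tcp_pos: [0.532, 0.0978, 0.1956]
ee_rot: [[0.995, -0.096, -0.0], [-0.096, -0.995, 0.001], [-0.0, -0.001, -1.0]]
wrist_force: [0.2, -0.3, -4.2]
opening: 0.0224
finger_force: 59.9
clock: 10.45
tcp_pos: [0.5348, 0.1227, 0.1958]
ee_rot: [[0.995, 0.099, -0.0], [0.099, -0.995, -0.0], [-0.0, 0.0, -1.0]]
wrist_force: [-0.6, 0.8, -3.3]
opening: 0.0223
finger_force: 59.9
```

```bash
python3 -m handwheel '[[[0,0,10],0,0],[[0,0,12],0,0],[[0,0,12],0,0],[[0,0,10],0,0],[[0,0,0],0,0],[[0,0,0],0,0],[[0,0,0],0,0],[[0,0,0],0,0]]'
python3 - <<'E'
from h import *
s=cam('scene')['img'];d=cam('side')['img'];w=cam('wrist')['img']
c=lambda i,x,y:cv2.resize(i[y:y+75,x:x+100],(400,300),interpolation=cv2.INTER_CUBIC)
W=cv2.resize(w[20:212,120:376],(800,600))
cv2.imwrite('pics/c6.png',np.vstack([np.hstack([c(s,250,140),c(d,180,150)]),cv2.resize(w[0:144,60:444],(800,300),interpolation=cv2.INTER_CUBIC)])[:,:,::-1])
E
```

```text
clock: 11.25
tcp_pos: [0.5353, 0.1232, 0.1524]
ee_rot: [[0.995, 0.102, 0.001], [0.102, -0.995, 0.0], [0.001, -0.0, -1.0]]
wrist_force: [0.2, -0.0, -2.9]
opening: 0.0221
finger_force: 59.9
```

View pics/c6.png

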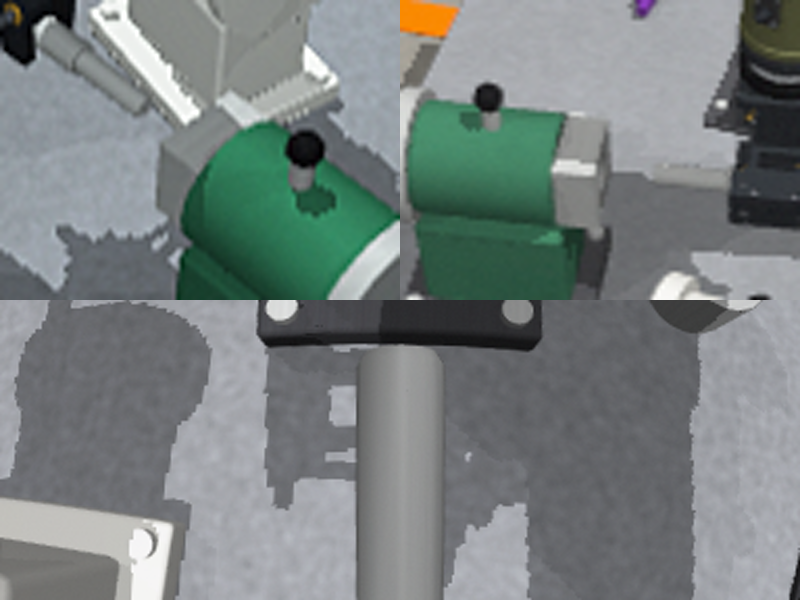

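Wrist view: the shank axis (column 400) is centred between the base bolts (281, 517). In the side view the end (243,193) is short of the nose face and level with the bore (231,193). One numeric check before handing in.

Run:
```python
from h import *
np.set_printoptions(precision=4,suppress=True)
s=cam('scene');d=cam('side');o=manip.get_obs()
E=tri([ray(s,285,165.2),ray(d,243.2,193.4)]);print(E,tilt(E[0],o))
R=o['ee_rot'];g=o['tcp_pos']-.0187*R[:,2];n=R[:,1]
e,r=ray(d,243.2,193.4);p=e+r*((g-e)@n)/(r@n);print('end',p)
b=np.array([.684,.139,.165]);print(R.T@(E[0]-b),R.T@(p-b),o['clock'],np.abs(o['qvel']).max())
```

```text
(array([0.6373, 0.1353, 0.1716]), [np.float64(0.0020121863254148648), np.float64(0.0020121863254146583)]) (array([0.535 , 0.1231, 0.1708]), array([ 0.103 , -0.0017, -0.0007]), np.float64(-0.3813675564237541), np.float64(0.10303256595854529))
end [0.6396 0.1338 0.1682]
[-0.0468 -0.0011 -0.0066] [-0.0447  0.0007 -0.0032] 11.5 0.11678655639106036
```

```bash
python3 -m handwheel '[[[0,0,3],0,0],[[0,0,0],0,0],[[0,0,0],0,0],[[0,0,0],0,0],[[0,0,0],0,0],[[0,0,0],0,0],[[0,0,0],0,0],[[0,0,0],0,0]]' && python3 -c "
from rig import manip;print(manip.finish_job())"
```

```text
clock: 12.3
tcp_pos: [0.5349, 0.1231, 0.1489]
ee_rot: [[0.995, 0.102, 0.0], [0.102, -0.995, -0.0], [0.0, 0.0, -1.0]]
wrist_force: [0.5, 0.3, -3.1]
opening: 0.0222
finger_force: 59.9
the job is handed in; nothing more can be done
None
```

I handed the job in at 12.3 s with the arbor held level, shank end towards the green fixture's bore. By my camera measurements the end is about 45 mm short of the mouth and within a few millimetres of the bore's axis. `finish_job` returned no verdict, so I can't confirm how it was judged.

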